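# Sort tested specimens through the diverter chute

### The job

Put the three tested metal specimens away through the diverter station, dropping them into its funnel: both brass ones must end in the yellow tray and the dark steel one in the blue tray. Before each drop set the lever to the side that sends the specimen to its tray (the flap shuts the side the lever leans to, so the specimen goes to the other side). Leave the bottles, jar, cup, stopper, weight and flask standing where they are, and finish only once every specimen lies still.

Things in the scene. Friction and masses are not known exactly. Their poses are not given: they have to be found in the camera images.
- brass_a_mid (a point): first brass (yellow metal) specimen: solid upright cylinder, 25 mm in diameter, 36 mm tall, about 0.14 kg (hidden mass varies); this point is its centre, 18 mm above its foot. Stands on one of two green mats, 3 mm thick
- brass_b_mid (a point): second brass (yellow metal) specimen: solid upright cylinder, 25 mm in diameter, 36 mm tall, about 0.14 kg (hidden mass varies); this point is its centre, 18 mm above its foot. Stands on one of two green mats, 3 mm thick
- steel_c_mid (a point): the dark steel specimen: solid upright cylinder, 25 mm in diameter, 36 mm tall, about 0.14 kg (hidden mass varies); this point is its centre, 18 mm above its foot. Stands on one of two green mats, 3 mm thick
- funnel_mouth (a point): centre of the funnel mouth on top of the diverter station, at rim height (226 mm above the bench). The mouth is 124 mm (x) by 132 mm (y), narrowing over 35 mm to a throat 82 by 72 mm; a specimen let go over the middle falls through. Axes: the station's: z up, y to the tray on the robot's left, x away from the robot. The funnel's outside reaches 64 mm from this point in x
- station: fixed diverter station, a box 90 mm (x) by 284 mm (y), origin on the bench under its middle, axes as the funnel's, turned up to 0.2 rad; white towards the robot, clear elsewhere. The trays are shut in under clear guards 98 to 174 mm high at its two ends: the funnel is the only way in
- lever (a joint): lever angle (rad): 0 upright, +0.6 fully to station +y (robot's left), -0.6 fully right, with stops; starts anywhere between. Stays where left; 1 to 3 N sideways near the knob moves it. The red flap inside is one piece with it and leans the same way, shutting the side it leans to: a dropped specimen goes to the OTHER side (lever fully right: left tray; fully left: right tray)
- lever_knob (a point): centre of the red ball knob (24 mm across) at the end of the lever; the lever is a steel rod 10 mm thick which runs up from the pivot to this knob, 120 mm away, and swings in a vertical plane 120 mm in front (robot's side) of the funnel's centre, the rod 50 mm clear of the funnel; axes turn with the lever
- lever_pivot (a point): centre of the lever's swing, at 125 mm above the bench, in the plane in which the lever swings, straight below the knob when the lever is upright
- yellow_tray: yellow open tray for brass, 78 by 80 mm, 36 mm high, walls 3 mm; origin under its centre. Stands under a clear guard at the left or the right end of the station, 97 mm from its middle; the two trays may have changed places; fixed
- blue_tray: blue open tray for steel, the same size, at the other end of the station; origin under its centre; fixed
- jar: bystander: low white plastic jar with blue cap, 36 mm across, 42 mm tall, on the left mat; origin under its centre
- amber_bottle: bystander: amber glass bottle, 60 mm across, 150 mm tall, at the outer side of the left mat; origin under its centre
- crucible: bystander: small white ceramic cup, 42 mm across, 36 mm tall, on the right mat; origin under its centre
- stopper: bystander: red rubber stopper, 36 mm across, 30 mm tall, on the right mat; origin under its centre
- weight: bystander: pale aluminium calibration weight with a knob, 28 mm across, 45 mm tall, on the right mat (not a specimen); origin under its centre
- white_bottle: bystander: white plastic bottle with blue cap, 60 mm across, 140 mm tall, at the outer side of the right mat; origin under its centre
- flask: bystander: conical glass flask, 72 mm across, 105 mm tall, on the bench behind the diverter; origin under its centre

How it is judged:
At the end, for the whole second after the job is handed in: Both brass specimens at rest inside the yellow tray, the steel one at rest inside the blue tray (centre within 42 mm of the tray's centre along each side, under 60 mm above its underside; in any attitude, also on one another). The lever may be left anywhere (x of brass_a_mid in the frame of yellow_tray between -0.042 and 0.042 m and y of brass_a_mid in the frame of yellow_tray between -0.042 and 0.042 m and z of brass_a_mid in the frame of yellow_tray between 0 and 0.06 m and linear speed of each of brass_a, brass_b, steel_c below 0.02 m/s and x of brass_b_mid in the frame of yellow_tray between -0.042 and 0.042 m and y of brass_b_mid in the frame of yellow_tray between -0.042 and 0.042 m and z of brass_b_mid in the frame of yellow_tray between 0 and 0.06 m and x of steel_c_mid in the frame of blue_tray between -0.042 and 0.042 m and y of steel_c_mid in the frame of blue_tray between -0.042 and 0.042 m and z of steel_c_mid in the frame of blue_tray between 0 and 0.06 m); the robot touches nothing.
It fails at once if the flask or a bottle is shifted by more than 25 mm or tipped over (distance of any of amber_bottle, white_bottle, flask from where it was at the start of the episode above 0.025 m or angle between any of amber_bottle, white_bottle, flask's own z axis and vertical above 0.35 rad).
It fails at once if the jar, cup, stopper or weight is shifted by more than 25 mm or tipped over (distance of any of jar, crucible, stopper, weight from where it was at the start of the episode above 0.025 m or angle between any of jar, crucible, stopper, weight's own z axis and vertical above 0.35 rad).
It also fails if it takes over 72 s, if anything falls off the work surface, if the arm or the gripper's body presses on something with over 40 N, if the wrist force passes 120 N, or if a joint passes its speed limit or range.

### The arm

A 6-joint arm with a two-finger parallel gripper is mounted at the origin on the work surface. World frame = base frame: x ahead of the robot, y to its left, z up, the work surface at z = 0. Lengths are in m, angles in rad, forces in N, time in s.
With the tool pointing down it reaches from about 0.375 to 0.9 m from the base axis. Payload 3.1 kg.
Tool frame: the origin (TCP) lies on the front face of the gripper's body, between the roots of the fingers; the fingertips stand 73 mm ahead of it and the grasp point (between the pads) lies 54 mm ahead of it (manip.tips_ahead is the distance from the TCP to the fingertips, in m); z points along the fingers, y is the line along which they close (so a half turn about z gives the same grasp; the last joint's range is limited). The gripper opens to 85 mm and grips with 20 to 120 N. Pads are 22 mm wide; open, the fingers measure 114 mm over their backs; the gripper's body (76 mm by 85 mm) begins 54 mm behind the grasp point. The pads swing forward as they close: fully open they stand 13 mm farther back than shut.
Start: joints at [-1.411, 0.527, 1.433, -0, 1.181, -0.178], TCP at [0.207, -0.59, 0.304] pointing down, gripper open.
Joint ranges: [-3.08, 3.08], [-0.75, 2.2], [0.22, 2.44], [-1.43, 4.57], [0, 2.65], [-2.85, 2.85]. Speed limits (rad/s): [2.79, 2.79, 3.14, 3.14, 3.14, 3.14].

### API

Orientations are given as a unit quaternion [x, y, z, w].
In Python, from station import sense, eyes, workorder, manip gives the robot as it stands.
- The arm moves only by the shell command python3 -m inch 'ROWS' [OPENING] [FORCE]. ROWS is JSON, a list of rows, each an object of numbers: "dx", "dy", "dz": the shift along the tool's x, y, z in cm; "wx", "wy", "wz": the turn, a rotation vector about the tool's x, y, z in degrees. In form: [{"dx": .., "dy": .., "dz": .., "wx": .., "wy": .., "wz": ..}, ...]. A call has 1 to 10 rows; each row shifts and turns the commanded pose from where the row before left it, along the tool's axes as they then stand; what a row does not reach is not made up. A row lasts 1/8 s, in which the tool goes at most 62.5 mm and 10.7 degrees, less where a joint would pass 70% of its speed; a pose out of reach is approached as far as the arm can. A call with a gripper value outside its range is refused whole. OPENING is the opening, from 0 (shut) to 1 (fully open), set as the call begins (- or left out, the last holds). The fingers move at their own pace and stop on an object; FORCE is the grip in N (left out, the last holds). Time passes only in rows, so rows that do not move let the fingers close. It gives the time, the measured TCP pose, the force, the opening and the grip force at its end, in the units of the state.
- sense(): the state, without advancing time (a new reading comes with each control period).
- eyes.snapshot(name): name is "scene" or "top"; returns the picture (420x560x3 uint8, red, green, blue); there is no depth.
- eyes.camera_params(name): a dict with "fx", "fy", "cx", "cy" (pixels), "rvec" (rotation vector, rad) and "tvec" (3), from world to camera coordinates, as OpenCV has them. Camera axes: x right, y down, z forward; pixel columns grow to the right and rows downward; lengths in m; the calibration is good to about 2 mm. A picture is of the moment at which its call begins. camera_params takes no time and is no camera call.
- workorder.sign_off(): hands the job in; it is judged then, once.
The state is a dict: "t": time; "q": joint angles; "qd": joint speeds; "tau": joint torques, N m; "tcp_pos": TCP position; "tool_rot": TCP orientation; "force": force on the tool from outside, world axes, zero at the start; "ft_torque": the same for the moment, N m; "finger_gap": opening from 0.0 (shut) to 1.0 (fully open); "gripper_force": force on a finger pad.
Only numpy, scipy, OpenCV 4.12 (cv2) and the standard library are available. Lean on these libraries where they do the work, as an engineer would, in place of code of your own. Each camera call takes 0.05 s, during which the arm holds its last target. There are 200 camera calls.

## Working session

There is one attempt and no reset: what is moved stays moved. The work goes in short steps, Python scripts to look and compute and a shell command to move; the robot and the scene stay as the last step left them, time stands still between calls to the robot, and variables do not carry over. Pictures are saved under pics/ and viewed, at most 10 in all, crops included, and the job is handed in when it is done.

```bash
mkdir -p pics && cat > h.py <<'E'
import numpy as np, cv2
from station import sense, eyes, workorder, manip
from scipy.spatial.transform import Rotation as R
def ray(cam,uv):
    p=eyes.camera_params(cam); M=cv2.Rodrigues(np.array(p["rvec"],float))[0]; t=np.array(p["tvec"],float).ravel()
    d=M.T@np.array([(uv[0]-p["cx"])/p["fx"],(uv[1]-p["cy"])/p["fy"],1.]); return -M.T@t,d
def onz(cam,uv,z):
    o,d=ray(cam,uv); return o+d*(z-o[2])/d[2]
def proj(cam,P):
    p=eyes.camera_params(cam); K=np.array([[p["fx"],0,p["cx"]],[0,p["fy"],p["cy"]],[0,0,1.]])
    return cv2.projectPoints(np.array(P,float).reshape(-1,1,3),np.array(p["rvec"],float),np.array(p["tvec"],float),K,None)[0].reshape(-1,2)
def two(uv1,uv2,c1="scene",c2="top"):
    o1,d1=ray(c1,uv1);o2,d2=ray(c2,uv2)
    s=np.linalg.lstsq(np.c_[d1,-d2],o2-o1,rcond=None)[0]
    a,b=o1+d1*s[0],o2+d2*s[1]; return (a+b)/2,np.linalg.norm(a-b)
def snap(c,n):
    im=eyes.snapshot(c); cv2.imwrite(f"pics/{n}.png",im[:,:,::-1]); return im
E
python3 - <<'E'
from h import *
for c in("scene","top"):
    snap(c,c+"0"); im=cv2.imread(f"pics/{c}0.png"); cv2.imwrite(f"pics/{c}0b.png",cv2.resize(im,(800,600)))
    o,_=ray(c,(0,0)); print(c,o,eyes.camera_params(c))
s=sense(); print(s, manip.tips_ahead)
E
```

```text
scene [ 1.16575868 -0.49966641  1.18163318] {'fx': 499.706441438352, 'fy': 499.706441438352, 'cx': 281.7671177696476, 'cy': 209.79865787904282, 'rvec': array([ 2.30297088,  1.03622951, -0.35942943]), 'tvec': array([-0.3887653 , -0.23714234,  1.67258537])}
top [0.50060696 0.01155003 1.30202961] {'fx': 433.3132816768177, 'fy': 433.3132816768177, 'cx': 274.95478588973515, 'cy': 210.75800062547225, 'rvec': array([ 2.19520442, -2.15990502,  0.08981559]), 'tvec': array([0.00470464, 0.60836355, 1.25534597])}
{'t': 0.1, 'q': array([-1.41149349e+00,  5.28334185e-01,  1.43382657e+00, -2.32534853e-05,
        1.18138806e+00, -1.78549151e-01]), 'qd': array([-5.56365559e-04, -1.27196841e-03, -2.48872273e-03,  5.86050357e-05,
       -1.14834680e-03,  9.84359443e-04]), 'tau': array([-9.04449644e-05, -4.43304241e+01, -1.78586823e+01, -1.94214208e-04,
        3.87554450e-03,  6.12571199e-06]), 'tcp_pos': array([ 0.20707254, -0.58914134,  0.30303864]), 'tool_rot': array([ 9.85764686e-01,  1.68128008e-01, -1.33938592e-06, -9.78139672e-04]), 'force': array([ 0.05528501, -0.13472376, -0.23023659]), 'ft_torque': array([ 0.01888214, -0.05864665, -0.0192995 ]), 'gripper_force': 0.0, 'finger_gap': 1.000209391549869} 0.0726
```

View pics/scene0b.png

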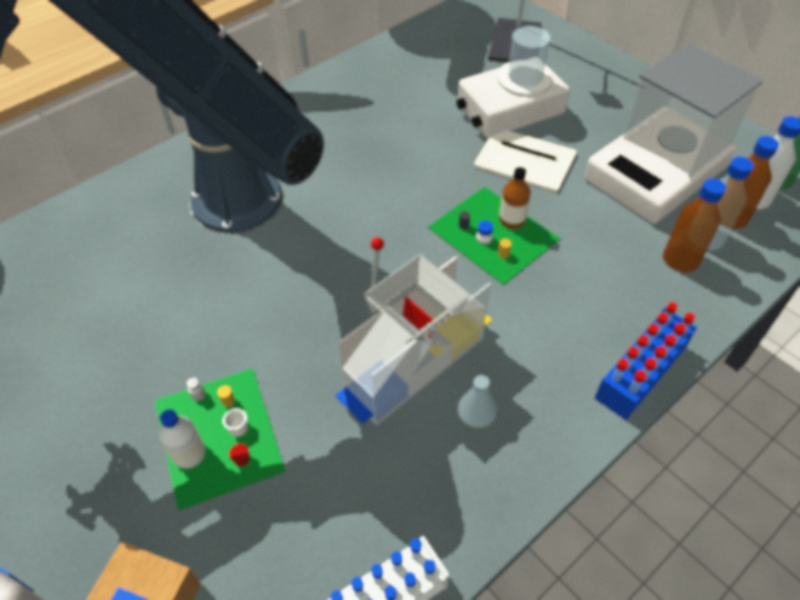

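View pics/top0b.png

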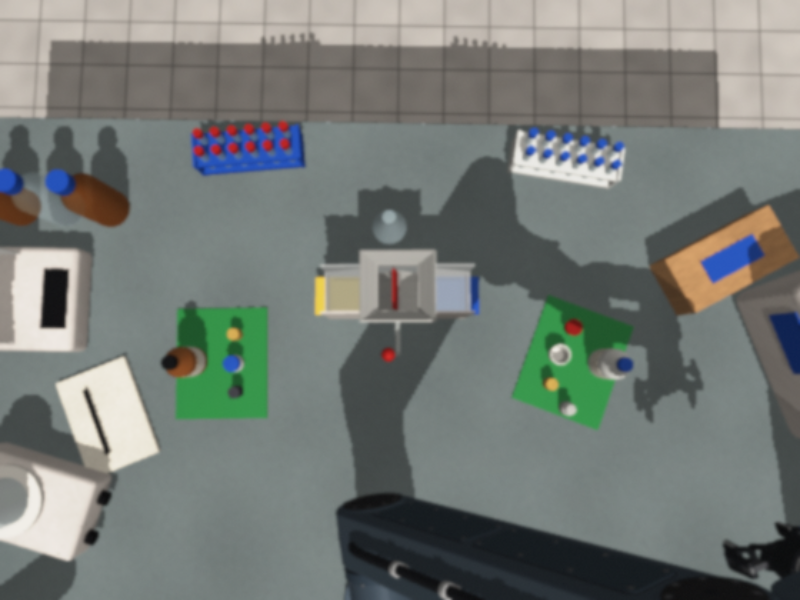

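The left (yellow) tray is at robot's left and the blue one at its right. At 800 px top scale: brass at (233,334) and (552,384), steel at (235,390), knob at (389,354), funnel at about (398,287). The lever is leaning slightly left. I'm measuring now.

```bash
python3 - <<'E'
from h import *
def blobs(c):
    im=cv2.imread(f"pics/{c}0.png"); return im,cv2.cvtColor(im,cv2.COLOR_BGR2HSV)
seeds={"top":dict(brass1=(233,334),brass2=(552,384),steel=(235,390),knob=(389,354),red=(573,327),jar=(232,364),cup=(560,354),weight=(569,408)),
"scene":dict(brass1=(505,248),brass2=(226,396),steel=(465,220),knob=(377,243),red=(240,455),jar=(485,232),cup=(235,422),weight=(195,388))}
rng=dict(brass=lambda h:cv2.inRange(h,(10,90,70),(32,255,255)),red=lambda h:cv2.inRange(h,(0,140,60),(8,255,255))|cv2.inRange(h,(172,140,60),(180,255,255)),
jar=lambda h:cv2.inRange(h,(105,100,60),(125,255,255)),steel=lambda h:cv2.inRange(h,(0,0,0),(180,140,85)),w=lambda h:cv2.inRange(h,(0,0,110),(180,70,255)))
key=dict(brass1='brass',brass2='brass',steel='steel',knob='red',red='red',jar='jar',cup='w',weight='w')
zz=dict(brass1=.021,brass2=.021,steel=.021,knob=.24,red=.018,jar=.04,cup=.021,weight=.025)
res={}
for c in seeds:
    im,h=blobs(c)
    for k,(x,y) in seeds[c].items():
        m=rng[key[k]](h); u,v=x*.7,y*.7
        n,l,s,ce=cv2.connectedComponentsWithStats(m)
        d=[np.hypot(*(ce[i]-[u,v])) if s[i,4]>8 else 99 for i in range(1,n)]; i=1+int(np.argmin(d))
        res[c,k]=ce[i]; print(c,k,ce[i].round(1),s[i],"xyz",onz(c,ce[i],zz[k]).round(4))
for k in key:
    P,e=two(res["scene",k],res["top",k]); print(k,P.round(4),"gap",e.round(4))
# station: red flap, trays, funnel corners (800 scale) at rim height
print("rim corners",[onz("top",(a*.7,b*.7),.226).round(3) for a,b in((361,250),(436,250),(436,321),(360,321))])
print("bottles", onz("top",(176*.7,361*.7),.15).round(3),onz("top",(625*.7,365*.7),.14).round(3), onz("top",(603*.7,362*.7),.05).round(3),onz("top",(195*.7,360*.7),.05).round(3))
im,h=blobs("top")
for nm,lo,hi in(("y",(22,110,90),(34,255,255)),("b",(105,140,70),(125,255,255))):
    m=cv2.inRange(h,lo,hi)[170:235,210:345]; ys,xs=np.nonzero(m); 
    if len(xs): print(nm,xs.min()+210,xs.max()+210,ys.min()+170,ys.max()+170)
E
python3 - <<'E'
import cv2,sys
sys.path.insert(0,'.')
a=cv2.imread("pics/top0.png")[160:265,210:350]; cv2.imwrite("pics/c1.png",cv2.resize(a,(800,600),interpolation=cv2.INTER_CUBIC))
E
```

```text
top brass1 [163.5 233.4] [159 229  10   9  70] xyz [0.5362 0.3427 0.021 ]
top brass2 [385.3 268.2] [381 264  10   9  71] xyz [ 0.4448 -0.3119  0.021 ]
top steel [164.9 273.3] [160 269  10   9  66] xyz [0.4193 0.3343 0.021 ]
top knob [271.2 248. ] [267 244   9   9  64] xyz [0.4988 0.0217 0.24  ]
top red [401.1 228.7] [396 224  11  10  90] xyz [ 0.5617 -0.3599  0.018 ]
top jar [162.  253.9] [157 249  11  11  99] xyz [0.4761 0.34   0.04  ]
top cup [391.5 247.5] [384 240  16  16 198] xyz [ 0.5056 -0.3305  0.021 ]
top weight [397.9 286.5] [392 282  12   9  78] xyz [ 0.3926 -0.3473  0.025 ]
scene brass1 [352.6 173.1] [349 167   9  13  84] xyz [0.5336 0.3404 0.021 ]
scene brass2 [157.9 276.4] [153 270  11  14 109] xyz [ 0.4426 -0.3113  0.021 ]
scene steel [324.6 154.5] [322 150   6  10  56] xyz [0.4189 0.3314 0.021 ]
scene knob [263.7 169.9] [260 166   8   9  53] xyz [0.4958 0.0222 0.24  ]
scene red [167.4 317.7] [161 311  13  15 138] xyz [ 0.558  -0.3582  0.018 ]
scene jar [339.3 159.6] [335 155   9  10  72] xyz [0.4773 0.3364 0.04  ]
scene cup [164.7 294.7] [156 285  17  21 270] xyz [ 0.5006 -0.3277  0.021 ]
scene weight [164.7 294.7] [156 285  17  21 270] xyz [ 0.5029 -0.3283  0.025 ]
brass1 [0.5351 0.341  0.0223] gap 0.0034
brass2 [ 0.4447 -0.3115  0.0239] gap 0.0007
steel [0.4185 0.3337 0.0193] gap 0.0025
knob [0.4984 0.0211 0.243 ] gap 0.0015
red [ 0.5612 -0.3586  0.0237] gap 0.0008
jar [0.4754 0.3402 0.036 ] gap 0.002
cup [ 0.5054 -0.3287  0.0289] gap 0.0007
weight [ 0.4117 -0.3422 -0.0765] gap 0.0841
rim corners [array([0.68 , 0.071, 0.226]), array([ 0.683, -0.06 ,  0.226]), array([ 0.558, -0.062,  0.226]), array([0.556, 0.071, 0.226])]
bottles [0.48  0.414 0.15 ] [ 0.486 -0.421  0.14 ] [ 0.49 -0.41  0.05] [0.481 0.411 0.05 ]
y 220 226 193 219
b 330 334 194 218
```

View pics/c1.png

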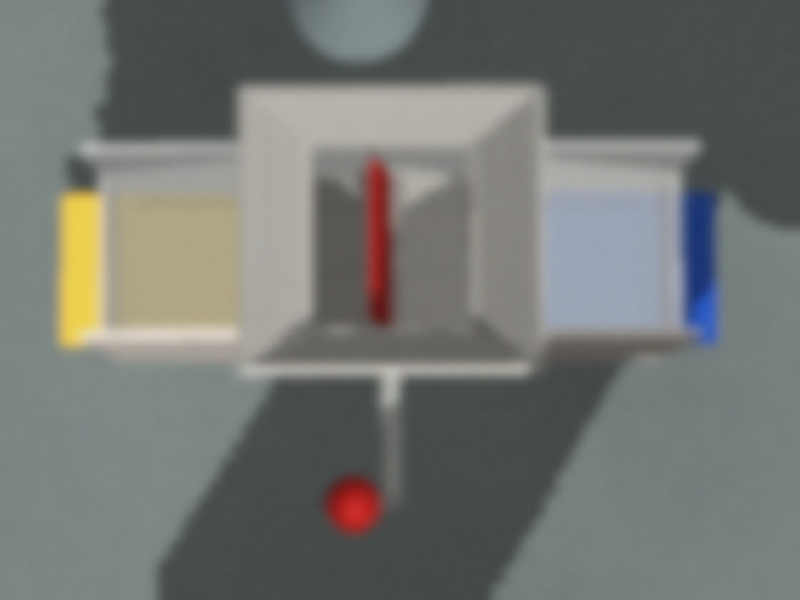

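Pose checks: specimens come out at about 20 mm high as expected. The funnel centre is about (0.619, 0.005), the knob is at (0.498, 0.021, 0.243), about 0.12 m from the pivot, and the station yaw is near 0. First I set the lever fully right, for the yellow tray.

```bash
python3 -m inch '[{"dz":-2.5,"wz":9.7},{"dz":-2.5,"wz":9.7},{"dx":2.43,"dy":-5.5},{"dx":2.43,"dy":-5.5},{"dx":2.43,"dy":-5.5},{"dx":2.43,"dy":-5.5},{"dx":2.43,"dy":-5.5},{"dx":2.43,"dy":-5.5},{"dx":2.43,"dy":-5.5},{"dx":2.43,"dy":-5.5}]' 0 40 && python3 -m inch '[{"dx":2.43,"dy":-5.5},{"dx":2.43,"dy":-5.5},{"dx":2.43,"dy":-5.5},{"dx":2.43,"dy":-5.5},{"dz":0},{"dz":0}]'
```

```text
invalid input at $[0]: expected keys dx, dy, dz, wx, wy, wz
```

```bash
python3 -m inch '[{"dx":0,"dy":0,"dz":-2.5,"wx":0,"wy":0,"wz":9.7},{"dx":0,"dy":0,"dz":-2.5,"wx":0,"wy":0,"wz":9.7},{"dx":2.4,"dy":-5.5,"dz":0,"wx":0,"wy":0,"wz":0},{"dx":2.4,"dy":-5.5,"dz":0,"wx":0,"wy":0,"wz":0},{"dx":2.4,"dy":-5.5,"dz":0,"wx":0,"wy":0,"wz":0},{"dx":2.4,"dy":-5.5,"dz":0,"wx":0,"wy":0,"wz":0},{"dx":2.4,"dy":-5.5,"dz":0,"wx":0,"wy":0,"wz":0},{"dx":2.4,"dy":-5.5,"dz":0,"wx":0,"wy":0,"wz":0},{"dx":2.4,"dy":-5.5,"dz":0,"wx":0,"wy":0,"wz":0},{"dx":2.4,"dy":-5.5,"dz":0,"wx":0,"wy":0,"wz":0}]' 0 40 && python3 -m inch '[{"dx":2.4,"dy":-5.5,"dz":0,"wx":0,"wy":0,"wz":0},{"dx":2.4,"dy":-5.5,"dz":0,"wx":0,"wy":0,"wz":0},{"dx":2.4,"dy":-5.5,"dz":0,"wx":0,"wy":0,"wz":0},{"dx":2.4,"dy":-5.5,"dz":0,"wx":0,"wy":0,"wz":0},{"dx":0,"dy":0,"dz":0,"wx":0,"wy":0,"wz":0},{"dx":0,"dy":0,"dz":0,"wx":0,"wy":0,"wz":0}]'
```

```text
t: 1.35
tcp_pos: [0.3998, -0.1479, 0.3539]
tool_rot: [1.0, -0.001, 0.0, 0.0]
force: [0.6, 0.6, -0.9]
finger_gap: 0.0
gripper_force: 0.0
t: 2.1
tcp_pos: [0.4951, 0.0701, 0.3534]
tool_rot: [1.0, 0.0, -0.001, 0.0]
force: [-0.3, -0.3, -0.8]
finger_gap: 0.001
gripper_force: 0.0
```

```bash
python3 -m inch '[{"dx":0.4,"dy":0,"dz":3.8,"wx":0,"wy":0,"wz":0},{"dx":0,"dy":0,"dz":3.7,"wx":0,"wy":0,"wz":0},{"dx":0,"dy":1.5,"dz":0,"wx":0,"wy":0,"wz":0},{"dx":0,"dy":1.5,"dz":0,"wx":0,"wy":0,"wz":0},{"dx":0,"dy":1.5,"dz":0,"wx":0,"wy":0,"wz":0},{"dx":0,"dy":1.5,"dz":0,"wx":0,"wy":0,"wz":0},{"dx":0,"dy":1.5,"dz":0,"wx":0,"wy":0,"wz":0},{"dx":0,"dy":1,"dz":0,"wx":0,"wy":0,"wz":0}]' && python3 -m inch '[{"dx":0,"dy":0.6,"dz":0,"wx":0,"wy":0,"wz":0},{"dx":0,"dy":0.4,"dz":0,"wx":0,"wy":0,"wz":0}]'
```

```text
t: 3.1
tcp_pos: [0.4997, -0.016, 0.2792]
tool_rot: [1.0, -0.001, 0.0, -0.0]
force: [0.5, 1.9, -1.2]
finger_gap: -0.004
gripper_force: 0.5
t: 3.35
tcp_pos: [0.4995, -0.025, 0.2788]
tool_rot: [1.0, -0.0, -0.0, -0.0]
force: [0.2, 0.2, -0.8]
finger_gap: -0.0
gripper_force: 0.4
```

```bash
python3 -m inch '[{"dx":0,"dy":0.3,"dz":0,"wx":0,"wy":0,"wz":0},{"dx":0,"dy":0.3,"dz":0,"wx":0,"wy":0,"wz":0}]' && python3 -m inch '[{"dx":0,"dy":0.3,"dz":0,"wx":0,"wy":0,"wz":0},{"dx":0,"dy":0,"dz":0,"wx":0,"wy":0,"wz":0}]'
```

```text
t: 3.6
tcp_pos: [0.4996, -0.0308, 0.2789]
tool_rot: [1.0, -0.0, -0.0, -0.0]
force: [-0.5, 1.4, -0.5]
finger_gap: 0.0
gripper_force: 0.4
t: 3.85
tcp_pos: [0.4996, -0.0341, 0.2789]
tool_rot: [1.0, -0.0, -0.0, 0.0]
force: [-0.3, 0.2, -0.1]
finger_gap: -0.0
gripper_force: 0.1
```

```bash
python3 -m inch '[{"dx":0,"dy":0.3,"dz":0,"wx":0,"wy":0,"wz":0},{"dx":0,"dy":0,"dz":0,"wx":0,"wy":0,"wz":0}]' && python3 -m inch '[{"dx":0,"dy":0.3,"dz":0,"wx":0,"wy":0,"wz":0},{"dx":0,"dy":0,"dz":0,"wx":0,"wy":0,"wz":0}]'
python3 - <<'E'
from h import *
for c in("top","scene"):
    im=snap(c,c+"1"); h=cv2.cvtColor(im,cv2.COLOR_RGB2HSV); m=cv2.inRange(h,(0,140,60),(8,255,255))|cv2.inRange(h,(172,140,60),(180,255,255))
    n,l,s,ce=cv2.connectedComponentsWithStats(m)
    for i in range(1,n):
        if s[i,4]>8 and 120<ce[i][1]<260 and 220<ce[i][0]<340: print(c,ce[i].round(1),s[i],onz(c,ce[i],.224).round(3))
a=cv2.imread("pics/top1.png")[160:265,210:350];b=cv2.imread("pics/scene1.png")[140:245,200:340]
cv2.imwrite("pics/c2.png",cv2.resize(np.hstack([a,b]),(800,300),interpolation=cv2.INTER_CUBIC))
E
```

```text
t: 4.1
tcp_pos: [0.4996, -0.0371, 0.2789]
tool_rot: [1.0, -0.0, -0.0, 0.0]
force: [0.3, 0.8, -1.0]
finger_gap: -0.002
gripper_force: 0.2
t: 4.35
tcp_pos: [0.4995, -0.0389, 0.2788]
tool_rot: [1.0, -0.001, -0.0, -0.001]
force: [1.0, 4.9, -0.9]
finger_gap: -0.0
gripper_force: 2.5
top [284.5 202.7] [280 190  10  26 254] [ 0.612 -0.009  0.224]
scene [238.6 192.1] [234 188  10   9  67] [ 0.499 -0.063  0.224]
```

View pics/c2.png

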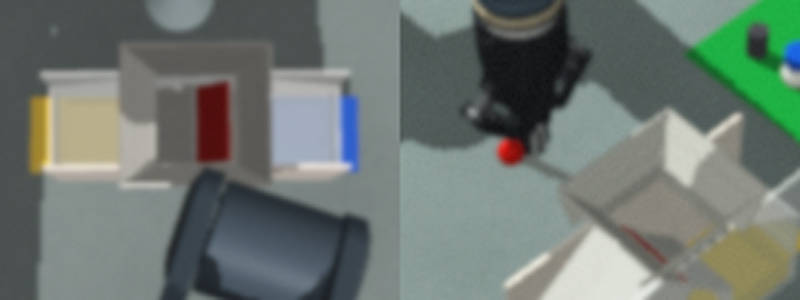

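The lever is fully right: the force rose to 5 N, the knob is at y ≈ -0.063, and the flap covers the right side in the image. Next is the right-mat brass.

```bash
python3 -m inch '[{"dx":0,"dy":-0.6,"dz":-2,"wx":0,"wy":0,"wz":0},{"dx":0,"dy":0,"dz":-4,"wx":0,"wy":0,"wz":0},{"dx":-1,"dy":5.5,"dz":0,"wx":0,"wy":0,"wz":0},{"dx":-1,"dy":5.5,"dz":0,"wx":0,"wy":0,"wz":0},{"dx":-1,"dy":5.5,"dz":0,"wx":0,"wy":0,"wz":0},{"dx":-1,"dy":5.5,"dz":0,"wx":0,"wy":0,"wz":0},{"dx":-1.4,"dy":5.5,"dz":0,"wx":0,"wy":0,"wz":0},{"dx":0,"dy":0,"dz":5.5,"wx":0,"wy":0,"wz":0},{"dx":0,"dy":0,"dz":5.5,"wx":0,"wy":0,"wz":0},{"dx":0,"dy":0,"dz":4,"wx":0,"wy":0,"wz":0}]' 0.65 40 && python3 -m inch '[{"dx":0,"dy":0,"dz":0,"wx":0,"wy":0,"wz":0}]'
```

```text
t: 5.7
tcp_pos: [0.4446, -0.3093, 0.1869]
tool_rot: [1.0, -0.001, -0.001, -0.0]
force: [-0.2, -0.0, -1.2]
finger_gap: 0.65
gripper_force: 0.0
t: 5.82
tcp_pos: [0.4439, -0.308, 0.1863]
tool_rot: [1.0, -0.0, -0.003, -0.002]
force: [-0.1, 0.2, 0.5]
finger_gap: 0.648
gripper_force: 0.0
```

```bash
python3 -m inch '[{"dx":0.1,"dy":0.3,"dz":4,"wx":0,"wy":0,"wz":0},{"dx":0,"dy":0,"dz":4,"wx":0,"wy":0,"wz":0},{"dx":0,"dy":0,"dz":2.4,"wx":0,"wy":0,"wz":0},{"dx":0,"dy":0,"dz":0,"wx":0,"wy":0,"wz":0}]' && python3 -m inch '[{"dx":0,"dy":0,"dz":0,"wx":0,"wy":0,"wz":0},{"dx":0,"dy":0,"dz":0,"wx":0,"wy":0,"wz":0},{"dx":0,"dy":0,"dz":0,"wx":0,"wy":0,"wz":0},{"dx":0,"dy":0,"dz":0,"wx":0,"wy":0,"wz":0}]' 0 60
```

```text
t: 6.32
tcp_pos: [0.4467, -0.3124, 0.0852]
tool_rot: [1.0, -0.0, -0.0, 0.0]
force: [-0.6, 0.8, -0.2]
finger_gap: 0.652
gripper_force: 0.0
t: 6.82
tcp_pos: [0.4473, -0.3126, 0.0871]
tool_rot: [1.0, -0.0, 0.001, 0.001]
force: [0.4, 0.9, 5.9]
finger_gap: 0.27
gripper_force: 58.5
```

```bash
python3 -m inch '[{"dx":0,"dy":0,"dz":-4,"wx":0,"wy":0,"wz":0},{"dx":0,"dy":0,"dz":-6,"wx":0,"wy":0,"wz":0},{"dx":0,"dy":0,"dz":-6,"wx":0,"wy":0,"wz":0},{"dx":0,"dy":0,"dz":-6,"wx":0,"wy":0,"wz":0},{"dx":1.5,"dy":-3,"dz":-2.5,"wx":0,"wy":0,"wz":0},{"dx":2.6,"dy":-4.8,"dz":0,"wx":0,"wy":0,"wz":0},{"dx":2.6,"dy":-4.8,"dz":0,"wx":0,"wy":0,"wz":0},{"dx":2.6,"dy":-4.8,"dz":0,"wx":0,"wy":0,"wz":0},{"dx":2.6,"dy":-4.8,"dz":0,"wx":0,"wy":0,"wz":0},{"dx":2.6,"dy":-4.8,"dz":0,"wx":0,"wy":0,"wz":0}]' && python3 -m inch '[{"dx":2.7,"dy":-4.8,"dz":0,"wx":0,"wy":0,"wz":0},{"dx":0,"dy":0,"dz":0,"wx":0,"wy":0,"wz":0},{"dx":0,"dy":0,"dz":0,"wx":0,"wy":0,"wz":0}]'
```

```text
t: 8.07
tcp_pos: [0.5919, -0.0402, 0.331]
tool_rot: [1.0, -0.0, 0.001, 0.0]
force: [1.1, -1.1, -0.6]
finger_gap: 0.271
gripper_force: 59.1
t: 8.45
tcp_pos: [0.618, 0.006, 0.3303]
tool_rot: [1.0, 0.0, -0.0, 0.0]
force: [-0.6, -0.2, -0.5]
finger_gap: 0.269
gripper_force: 59.2
```

```bash
python3 -m inch '[{"dx":0,"dy":0,"dz":2,"wx":0,"wy":0,"wz":0},{"dx":0,"dy":0,"dz":1,"wx":0,"wy":0,"wz":0},{"dx":0,"dy":0,"dz":0,"wx":0,"wy":0,"wz":0}]' && python3 -m inch '[{"dx":0,"dy":0,"dz":0,"wx":0,"wy":0,"wz":0},{"dx":0,"dy":0,"dz":0,"wx":0,"wy":0,"wz":0},{"dx":0,"dy":0,"dz":-4,"wx":0,"wy":0,"wz":0}]' 0.65
```

```text
t: 8.82
tcp_pos: [0.6178, 0.005, 0.2992]
tool_rot: [1.0, -0.001, -0.001, -0.0]
force: [-0.6, 0.6, -1.3]
finger_gap: 0.271
gripper_force: 59.2
t: 9.2
tcp_pos: [0.6172, 0.0062, 0.3377]
tool_rot: [1.0, -0.0, -0.003, -0.001]
force: [0.5, -0.2, -0.1]
finger_gap: 0.651
gripper_force: 0.0
```

```bash
python3 -m inch '[{"dx":-1.4,"dy":-5.6,"dz":0,"wx":0,"wy":0,"wz":0},{"dx":-1.4,"dy":-5.6,"dz":0,"wx":0,"wy":0,"wz":0},{"dx":-1.4,"dy":-5.6,"dz":0,"wx":0,"wy":0,"wz":0},{"dx":-1.4,"dy":-5.6,"dz":0,"wx":0,"wy":0,"wz":0},{"dx":-1.3,"dy":-5.6,"dz":0,"wx":0,"wy":0,"wz":0},{"dx":-1.3,"dy":-5.5,"dz":0,"wx":0,"wy":0,"wz":0},{"dx":0,"dy":0,"dz":4,"wx":0,"wy":0,"wz":-10},{"dx":0,"dy":0,"dz":4,"wx":0,"wy":0,"wz":-10},{"dx":0,"dy":0,"dz":3,"wx":0,"wy":0,"wz":0},{"dx":0,"dy":0,"dz":0,"wx":0,"wy":0,"wz":0}]'
python3 - <<'E'
from h import *
snap("scene","scene2");snap("top","top2")
s=sense();M=R.from_quat(s["tool_rot"]).as_matrix(); print(s["tcp_pos"],M.T@(np.array([.5355,.3415,.084])-s["tcp_pos"])*100,s["q"])
a=cv2.imread("pics/top2.png")[160:265,210:350];b=cv2.imread("pics/scene2.png")[160:300,220:406]
cv2.imwrite("pics/c3.png",np.hstack([cv2.resize(a,(400,300),interpolation=cv2.INTER_CUBIC),cv2.resize(b,(400,300),interpolation=cv2.INTER_CUBIC)]))
E
```

```text
t: 10.45
tcp_pos: [0.5357, 0.3407, 0.2279]
tool_rot: [0.985, 0.173, -0.002, 0.001]
force: [-0.2, 0.0, 0.7]
finger_gap: 0.649
gripper_force: 0.0
[0.5376435  0.3414192  0.23105041] [-0.2280048  -0.07954084 14.70462229] [ 3.90600377e-01  6.27121500e-01  1.46905399e+00 -3.19001084e-06
  1.04342439e+00  1.61315450e+00]
```

View pics/c3.png

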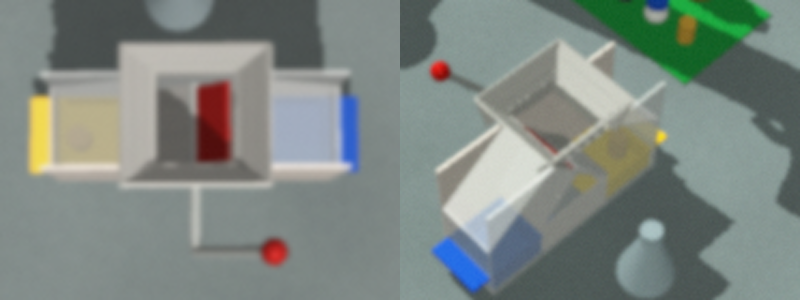

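The first brass shows as a spot inside the yellow tray at crop (80,137), and the lever is still right. I descend on the second brass.

```bash
python3 -m inch '[{"dx":-0.1,"dy":0,"dz":4,"wx":0,"wy":0,"wz":0},{"dx":0,"dy":0,"dz":4,"wx":0,"wy":0,"wz":0},{"dx":0,"dy":0,"dz":4,"wx":0,"wy":0,"wz":0},{"dx":0,"dy":0,"dz":2.3,"wx":0,"wy":0,"wz":0},{"dx":0,"dy":0,"dz":0,"wx":0,"wy":0,"wz":0}]' && python3 -m inch '[{"dx":0,"dy":0,"dz":0,"wx":0,"wy":0,"wz":0},{"dx":0,"dy":0,"dz":0,"wx":0,"wy":0,"wz":0},{"dx":0,"dy":0,"dz":0,"wx":0,"wy":0,"wz":0},{"dx":0,"dy":0,"dz":0,"wx":0,"wy":0,"wz":0}]' 0 60
```

```text
t: 11.18
tcp_pos: [0.5364, 0.3408, 0.087]
tool_rot: [0.985, 0.173, -0.0, 0.0]
force: [-0.3, -0.8, 1.2]
finger_gap: 0.647
gripper_force: 0.0
t: 11.68
tcp_pos: [0.5374, 0.3413, 0.0894]
tool_rot: [0.985, 0.173, 0.002, -0.0]
force: [0.2, -0.2, 6.9]
finger_gap: 0.269
gripper_force: 58.7
```

```bash
python3 -m inch '[{"dx":0,"dy":0,"dz":-4,"wx":0,"wy":0,"wz":0},{"dx":0,"dy":0,"dz":-6,"wx":0,"wy":0,"wz":0},{"dx":0,"dy":0,"dz":-6,"wx":0,"wy":0,"wz":0},{"dx":0,"dy":0,"dz":-4.5,"wx":0,"wy":0,"wz":10},{"dx":0,"dy":0,"dz":-4,"wx":0,"wy":0,"wz":10},{"dx":1.4,"dy":5.6,"dz":0,"wx":0,"wy":0,"wz":0},{"dx":1.4,"dy":5.6,"dz":0,"wx":0,"wy":0,"wz":0},{"dx":1.4,"dy":5.6,"dz":0,"wx":0,"wy":0,"wz":0},{"dx":1.3,"dy":5.6,"dz":0,"wx":0,"wy":0,"wz":0},{"dx":1.3,"dy":5.6,"dz":0,"wx":0,"wy":0,"wz":0}]' && python3 -m inch '[{"dx":1.4,"dy":5.6,"dz":0,"wx":0,"wy":0,"wz":0},{"dx":0,"dy":0,"dz":0,"wx":0,"wy":0,"wz":0},{"dx":0,"dy":0,"dz":0,"wx":0,"wy":0,"wz":0}]'
```

```text
t: 12.92
tcp_pos: [0.6035, 0.059, 0.3323]
tool_rot: [1.0, -0.0, 0.0, -0.0]
force: [0.1, 0.6, -0.7]
finger_gap: 0.27
gripper_force: 59.2
t: 13.3
tcp_pos: [0.6171, 0.0048, 0.3319]
tool_rot: [1.0, -0.001, -0.0, -0.0]
force: [-0.4, -0.5, -1.5]
finger_gap: 0.266
gripper_force: 59.4
```

```bash
python3 -m inch '[{"dx":0.1,"dy":0,"dz":2,"wx":0,"wy":0,"wz":0},{"dx":0,"dy":0,"dz":1.2,"wx":0,"wy":0,"wz":0},{"dx":0,"dy":0,"dz":0,"wx":0,"wy":0,"wz":0}]' && python3 -m inch '[{"dx":0,"dy":0,"dz":0,"wx":0,"wy":0,"wz":0},{"dx":0,"dy":0,"dz":0,"wx":0,"wy":0,"wz":0},{"dx":0,"dy":0,"dz":-4,"wx":0,"wy":0,"wz":0}]' 0.65 && python3 -m inch '[{"dx":-4,"dy":4,"dz":0,"wx":0,"wy":0,"wz":0},{"dx":-4,"dy":4,"dz":0,"wx":0,"wy":0,"wz":0},{"dx":-3.8,"dy":4,"dz":0,"wx":0,"wy":0,"wz":0},{"dx":0,"dy":0,"dz":0,"wx":0,"wy":0,"wz":0},{"dx":0,"dy":0,"dz":0,"wx":0,"wy":0,"wz":0}]' 0
python3 - <<'E'
from h import *
snap("scene","scene3");snap("top","top3")
a=cv2.imread("pics/top3.png")[160:265,210:350];b=cv2.imread("pics/scene3.png")[160:300,220:406]
cv2.imwrite("pics/c4.png",np.hstack([cv2.resize(a,(400,300),interpolation=cv2.INTER_CUBIC),cv2.resize(b,(400,300),interpolation=cv2.INTER_CUBIC)]))
E
```

```text
t: 13.68
tcp_pos: [0.6177, 0.0061, 0.2988]
tool_rot: [1.0, 0.0, -0.002, -0.0]
force: [-0.3, 0.9, -0.5]
finger_gap: 0.266
gripper_force: 59.4
t: 14.05
tcp_pos: [0.6173, 0.0049, 0.3378]
tool_rot: [1.0, -0.0, -0.003, -0.001]
force: [0.7, -0.0, 0.1]
finger_gap: 0.651
gripper_force: 0.0
t: 14.68
tcp_pos: [0.5013, -0.1154, 0.3408]
tool_rot: [1.0, -0.001, 0.001, 0.0]
force: [-0.2, 0.4, -0.3]
finger_gap: 0.001
gripper_force: 0.0
```

View pics/c4.png

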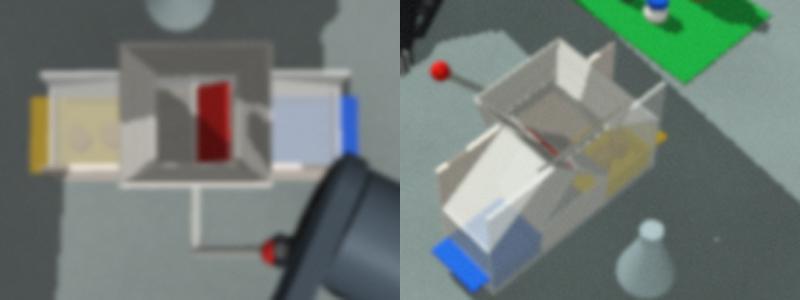

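Both brass specimens are in the yellow tray, at crop (80,137) and (108,135). Next I push the lever fully left.

```bash
python3 -m inch '[{"dx":-0.1,"dy":0,"dz":3.2,"wx":0,"wy":0,"wz":0},{"dx":0,"dy":0,"dz":3,"wx":0,"wy":0,"wz":0},{"dx":0,"dy":-2,"dz":0,"wx":0,"wy":0,"wz":0},{"dx":0,"dy":-2,"dz":0,"wx":0,"wy":0,"wz":0},{"dx":0,"dy":-2,"dz":0,"wx":0,"wy":0,"wz":0},{"dx":0,"dy":-2,"dz":0,"wx":0,"wy":0,"wz":0},{"dx":0,"dy":-2,"dz":0,"wx":0,"wy":0,"wz":0},{"dx":0,"dy":-2,"dz":0,"wx":0,"wy":0,"wz":0},{"dx":0,"dy":-2,"dz":0,"wx":0,"wy":0,"wz":0},{"dx":0,"dy":-1.4,"dz":0,"wx":0,"wy":0,"wz":0}]' && python3 -m inch '[{"dx":0,"dy":-0.4,"dz":0,"wx":0,"wy":0,"wz":0},{"dx":0,"dy":0,"dz":0,"wx":0,"wy":0,"wz":0}]' && python3 -m inch '[{"dx":0,"dy":-0.3,"dz":0,"wx":0,"wy":0,"wz":0},{"dx":0,"dy":0,"dz":0,"wx":0,"wy":0,"wz":0}]'
```

```text
t: 16.02
tcp_pos: [0.5, 0.0409, 0.2795]
tool_rot: [1.0, 0.001, 0.002, 0.0]
force: [-0.0, -1.2, -1.6]
finger_gap: -0.003
gripper_force: 0.5
t: 16.27
tcp_pos: [0.4997, 0.0433, 0.278]
tool_rot: [1.0, -0.0, -0.0, -0.0]
force: [-0.5, -0.7, -0.4]
finger_gap: 0.002
gripper_force: 0.0
t: 16.52
tcp_pos: [0.4998, 0.0455, 0.2778]
tool_rot: [1.0, -0.001, -0.0, -0.0]
force: [-0.7, -0.1, -0.0]
finger_gap: 0.002
gripper_force: 0.1
```

```bash
python3 -m inch '[{"dx":0,"dy":-0.3,"dz":0,"wx":0,"wy":0,"wz":0},{"dx":0,"dy":0,"dz":0,"wx":0,"wy":0,"wz":0}]' && python3 -m inch '[{"dx":0,"dy":-0.3,"dz":0,"wx":0,"wy":0,"wz":0},{"dx":0,"dy":0,"dz":0,"wx":0,"wy":0,"wz":0}]'
```

```text
t: 16.77
tcp_pos: [0.4999, 0.0466, 0.2778]
tool_rot: [1.0, 0.0, -0.0, 0.003]
force: [-0.7, -9.1, -0.6]
finger_gap: -0.002
gripper_force: 3.8
t: 17.02
tcp_pos: [0.5, 0.0474, 0.2778]
tool_rot: [1.0, 0.001, -0.0, 0.005]
force: [-1.3, -16.8, -0.7]
finger_gap: 0.001
gripper_force: 7.8
```

```bash
python3 -m inch '[{"dx":0,"dy":0.8,"dz":0,"wx":0,"wy":0,"wz":0},{"dx":0,"dy":0,"dz":-5.5,"wx":0,"wy":0,"wz":0},{"dx":-1.3,"dy":-5,"dz":-1,"wx":0,"wy":0,"wz":0},{"dx":-1.6,"dy":-5.7,"dz":0,"wx":0,"wy":0,"wz":0},{"dx":-1.7,"dy":-5.7,"dz":0,"wx":0,"wy":0,"wz":0},{"dx":-1.7,"dy":-5.7,"dz":0,"wx":0,"wy":0,"wz":0},{"dx":-1.7,"dy":-5.7,"dz":0,"wx":0,"wy":0,"wz":0},{"dx":0,"dy":-1,"dz":5,"wx":0,"wy":0,"wz":10},{"dx":0,"dy":0,"dz":5,"wx":0,"wy":0,"wz":0},{"dx":0,"dy":0,"dz":0,"wx":0,"wy":0,"wz":0}]' 0.65 
python3 - <<'E'
from h import *
snap("scene","scene4");snap("top","top4")
P=[]
for _ in range(3): s=sense(); P.append(s["tcp_pos"]); eyes.snapshot("top")
s=sense();p=np.mean(P,0);M=R.from_quat(s["tool_rot"]).as_matrix(); print(P,M.T@(np.array([.4187,.3333,.084])-p)*100,s["q"])
a=cv2.imread("pics/top4.png")[160:265,210:350];b=cv2.imread("pics/scene4.png")[120:260,210:396]
cv2.imwrite("pics/c5.png",np.hstack([cv2.resize(a,(400,300),interpolation=cv2.INTER_CUBIC),cv2.resize(b,(400,300),interpolation=cv2.INTER_CUBIC)]))
E
```

```text
t: 18.27
tcp_pos: [0.4176, 0.3309, 0.2396]
tool_rot: [0.996, -0.087, -0.004, 0.002]
force: [-0.5, -0.4, -0.1]
finger_gap: 0.646
gripper_force: 0.0
[array([0.42053096, 0.33191533, 0.24354985]), array([0.42114925, 0.33212057, 0.24450787]), array([0.4213539 , 0.33217292, 0.24501796])] [-0.30836053 -0.03526009 16.03499013] [4.59178771e-01 4.88707056e-01 1.71674091e+00 1.07111179e-04
 9.31491313e-01 2.20599354e+00]
```

View pics/c5.png

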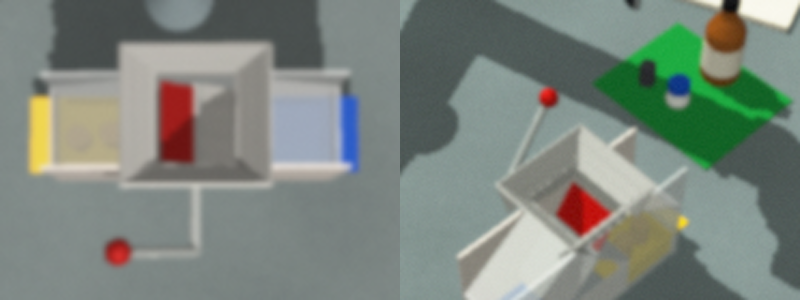

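The lever is fully left, its knob at crop (117,252), with the flap covering the left side and both brass pieces still in the yellow tray. I descend on the steel.

```bash
python3 -m inch '[{"dx":-0.3,"dy":0,"dz":4,"wx":0,"wy":0,"wz":0},{"dx":0,"dy":0,"dz":4,"wx":0,"wy":0,"wz":0},{"dx":0,"dy":0,"dz":4,"wx":0,"wy":0,"wz":0},{"dx":0,"dy":0,"dz":3.7,"wx":0,"wy":0,"wz":0},{"dx":0,"dy":0,"dz":0,"wx":0,"wy":0,"wz":0}]' && python3 -m inch '[{"dx":0,"dy":0,"dz":0,"wx":0,"wy":0,"wz":0},{"dx":0,"dy":0,"dz":0,"wx":0,"wy":0,"wz":0},{"dx":0,"dy":0,"dz":0,"wx":0,"wy":0,"wz":0},{"dx":0,"dy":0,"dz":0,"wx":0,"wy":0,"wz":0}]' 0 60
```

```text
t: 19.15
tcp_pos: [0.4169, 0.332, 0.0852]
tool_rot: [0.996, -0.088, -0.001, 0.001]
force: [0.6, 0.3, -0.4]
finger_gap: 0.651
gripper_force: 0.0
t: 19.65
tcp_pos: [0.4184, 0.3331, 0.0883]
tool_rot: [0.996, -0.087, 0.002, -0.001]
force: [0.0, -0.3, 7.5]
finger_gap: 0.267
gripper_force: 58.6
```

```bash
python3 -m inch '[{"dx":0,"dy":0,"dz":-4,"wx":0,"wy":0,"wz":0},{"dx":0,"dy":0,"dz":-6,"wx":0,"wy":0,"wz":0},{"dx":0,"dy":0,"dz":-6,"wx":0,"wy":0,"wz":0},{"dx":0,"dy":0,"dz":-5,"wx":0,"wy":0,"wz":0},{"dx":0,"dy":0,"dz":-3.5,"wx":0,"wy":0,"wz":-10},{"dx":2.9,"dy":4.7,"dz":0,"wx":0,"wy":0,"wz":0},{"dx":2.9,"dy":4.7,"dz":0,"wx":0,"wy":0,"wz":0},{"dx":2.9,"dy":4.7,"dz":0,"wx":0,"wy":0,"wz":0},{"dx":2.9,"dy":4.7,"dz":0,"wx":0,"wy":0,"wz":0},{"dx":2.8,"dy":4.7,"dz":0,"wx":0,"wy":0,"wz":0}]' && python3 -m inch '[{"dx":2.8,"dy":4.7,"dz":0,"wx":0,"wy":0,"wz":0},{"dx":2.8,"dy":4.7,"dz":0,"wx":0,"wy":0,"wz":0},{"dx":0,"dy":0,"dz":0,"wx":0,"wy":0,"wz":0},{"dx":0,"dy":0,"dz":0,"wx":0,"wy":0,"wz":0}]'
```

```text
t: 20.9
tcp_pos: [0.5611, 0.0957, 0.332]
tool_rot: [1.0, -0.0, 0.001, -0.0]
force: [-0.0, 1.3, -0.2]
finger_gap: 0.273
gripper_force: 59.1
t: 21.4
tcp_pos: [0.6159, 0.0033, 0.3312]
tool_rot: [1.0, -0.001, -0.0, -0.0]
force: [-0.3, -0.2, -0.7]
finger_gap: 0.267
gripper_force: 59.2
```

```bash
python3 -m inch '[{"dx":0.2,"dy":0,"dz":2,"wx":0,"wy":0,"wz":0},{"dx":0,"dy":0,"dz":1.2,"wx":0,"wy":0,"wz":0},{"dx":0,"dy":0,"dz":0,"wx":0,"wy":0,"wz":0}]' && python3 -m inch '[{"dx":0,"dy":0,"dz":0,"wx":0,"wy":0,"wz":0},{"dx":0,"dy":0,"dz":0,"wx":0,"wy":0,"wz":0},{"dx":0,"dy":0,"dz":-4,"wx":0,"wy":0,"wz":0},{"dx":-4,"dy":4,"dz":-1,"wx":0,"wy":0,"wz":0},{"dx":-4,"dy":4,"dz":0,"wx":0,"wy":0,"wz":0},{"dx":-4,"dy":4,"dz":0,"wx":0,"wy":0,"wz":0},{"dx":-3,"dy":5,"dz":0,"wx":0,"wy":0,"wz":0},{"dx":0,"dy":5,"dz":0,"wx":0,"wy":0,"wz":0},{"dx":0,"dy":0,"dz":0,"wx":0,"wy":0,"wz":0},{"dx":0,"dy":0,"dz":0,"wx":0,"wy":0,"wz":0}]' 0.65
python3 - <<'E'
from h import *
snap("scene","scene5");snap("top","top5")
a=cv2.imread("pics/top5.png")[160:265,210:350];b=cv2.imread("pics/scene5.png")
cv2.imwrite("pics/c6.png",np.hstack([cv2.resize(a,(400,300),interpolation=cv2.INTER_CUBIC),cv2.resize(b[160:300,220:406],(400,300),interpolation=cv2.INTER_CUBIC)]))
E
```

```text
t: 21.78
tcp_pos: [0.6175, 0.0044, 0.298]
tool_rot: [1.0, 0.0, -0.002, -0.0]
force: [0.7, 0.4, -2.1]
finger_gap: 0.272
gripper_force: 59.2
t: 23.02
tcp_pos: [0.4685, -0.2166, 0.3492]
tool_rot: [1.0, -0.001, 0.0, -0.0]
force: [-0.0, 1.5, 0.7]
finger_gap: 0.654
gripper_force: 0.0
```

View pics/c6.png

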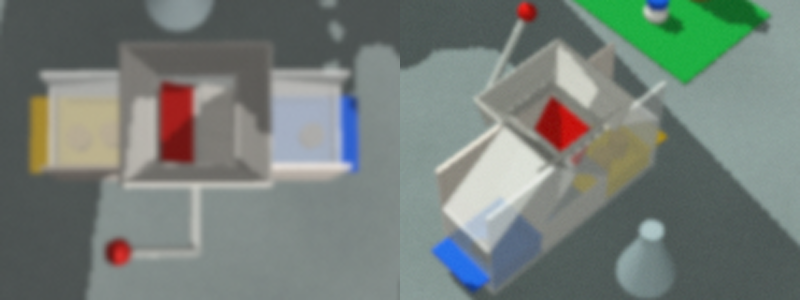

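The steel is in the blue tray at crop (312,135), and both brass are in the yellow one. I let a second pass, check that nothing moves, and hand in.

```bash
python3 -m inch '[{"dx":0,"dy":0,"dz":0,"wx":0,"wy":0,"wz":0},{"dx":0,"dy":0,"dz":0,"wx":0,"wy":0,"wz":0},{"dx":0,"dy":0,"dz":0,"wx":0,"wy":0,"wz":0},{"dx":0,"dy":0,"dz":0,"wx":0,"wy":0,"wz":0},{"dx":0,"dy":0,"dz":0,"wx":0,"wy":0,"wz":0},{"dx":0,"dy":0,"dz":0,"wx":0,"wy":0,"wz":0},{"dx":0,"dy":0,"dz":0,"wx":0,"wy":0,"wz":0},{"dx":0,"dy":0,"dz":0,"wx":0,"wy":0,"wz":0}]' && python3 - <<'E'
from h import *
im=snap("top","top6"); d=cv2.absdiff(cv2.imread("pics/top5.png"),cv2.imread("pics/top6.png"))[180:225,215:340].max(); print("max diff",d)
if d<40: print(workorder.sign_off())
E
```

```text
t: 24.12
tcp_pos: [0.4685, -0.2167, 0.3489]
tool_rot: [1.0, -0.0, 0.0, 0.0]
force: [-0.8, 0.3, -0.3]
finger_gap: 0.65
gripper_force: 0.0
max diff 17
the job is handed in; nothing more can be done
None
```

The job is handed in at about 24 s of the 72 s: in the last pictures both brass specimens lie still in the yellow tray and the steel one in the blue tray, and I noticed no bystander disturbed, though I did not re-measure them; no verdict came back from the hand-in.

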